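Set out the capping place round the ring gauge

ROBOT

A 6-joint arm with a two-finger parallel gripper is mounted at the origin on a cart in front of the work surface, level with it; the furniture and walls round the work are solid. World frame = base frame: x ahead of the robot, y to its left, z up, the work surface at z = 0. Lengths are in mm, angles in degrees, forces in N, time in s.
With the tool pointing down it reaches from about 300 to 850 mm from the base axis. Payload 4.2 kg.
Tool frame: the origin (TCP) lies on the front face of the gripper's body, between the roots of the fingers; the fingertips stand 78 mm ahead of it and the grasp point (between the pads) lies 60 mm ahead of it; x points along the fingers, y is the direction in which the jaws open and shut, and the axes are right-handed (so a half turn about x gives the same grasp; the last joint's range is limited). The gripper opens to 91 mm and grips with 3 to 60 N. Pads are 32 mm wide; open, the fingers measure 118 mm over their backs; the gripper's body (76 mm by 178 mm) begins 60 mm behind the grasp point.
Start: joints at [-64.973, 18.312, 89.639, -0, 72.044, -1.146], TCP at [253.623, -516.053, 292.276] pointing down, gripper open.
Joint ranges: [-177.97, 177.97], [-48.28, 115.42], [12.27, 149.76], [-77.06, 257.06], [2.81, 150.46], [-146.56, 146.56]. Speed limits (degrees/s): [147.25, 147.25, 180, 180, 180, 180].

INTERFACE

Orientations are given as [roll, pitch, yaw] about the fixed x, y, z axes, in that order (R = Rz(yaw) Ry(pitch) Rx(roll)).
In Python, from workcell import status, viewer, env gives the robot as it stands. The module is installed in compiled form; this text tells all that it offers.
- The arm moves only by the tool move_arm, never from a script. Its argument "moves" is a list of rows, each a list of 3 entries, a list of its own where there are three numbers: the shift along the tool's x, y, z in cm, then the turn about the tool's x in rad, then the gripper's target within -1 to 1 (fully open at 1, half-way at 0, shut at -1). A call has 1 to 20 rows; each row is the pose to reach, as a shift and turn from the pose commanded when the call began, along the tool's axes at that moment; what a row does not reach only later rows make up. A row lasts 1/8 s, in which the tool goes at most 62.5 mm and 10.7 degrees, less where a joint would pass 70% of its speed; a pose out of reach is approached as far as the arm can. A call with a gripper value outside its range is refused whole. The fingers move at their own pace and stop on an object; "force" is the grip in N (left out, the last holds). Time passes only in rows, so rows that repeat a pose let the fingers close. It gives the time, the measured TCP pose, the force and the opening at its end, in the units of the state.
- status.state(): the state, without advancing time (a new reading comes with each control period).
- viewer.grab_frame(name): name is "scene" or "top" or "wrist"; returns the picture (400x640x3 uint8, red, green, blue); there is no depth.
- viewer.get_calibration(name): a dict with "camera_matrix" (3x3 intrinsics, pixels), "D" ([k1, k2, p1, p2, k3] as OpenCV has them; the pictures are not rectified), "eye" and "rotation" of the camera in the world. Camera axes: x right, y down, z forward; pixel columns grow to the right and rows downward; lengths in mm; the calibration is good to about 2 mm. A picture is of the moment at which its call begins: read the wrist's pose just before it. get_calibration takes no time and is no camera call; for the wrist camera it gives the pose at the moment of the call.
- env.job_done(): hands the job in, once; it reports no verdict.
The state is a dict: "time_s": time; "qpos": joint angles; "qvel": joint speeds; "effort": joint torques, N m; "ee_pos": TCP position; "ee_rot": TCP orientation; "force": force on the tool from outside, world axes, zero at the start; "torque": the same for the moment, N m; "gripper_width": finger opening in mm.
Only numpy, scipy, OpenCV 4.12 (cv2) and the standard library are available. Lean on these libraries where they do the work, as an engineer would, in place of code of your own. Each camera call takes 0.05 s, during which the arm holds its last target.

TASK

Set out the capping place around the wooden ring gauge, left and behind meaning as seen from the robot and squared to the gauge, all distances centre to centre: lay the half-rolled cigar flat behind the gauge, parallel to it, with their middles level and 12 cm apart, and stand the brass punch upright midway between the two, level with their middles. Stand the gum jar off the left end of the gauge, in line with its length and 15 cm from its middle, and set the lid centred on top of the jar. Keep the jar upright and leave the cup, the brush and the leaf knife where they are.

Things in the scene. Friction and masses are not known exactly. Their poses are not given: they have to be found in the camera images.
- ring_gauge: Flat wooden ring gauge, 170 mm long, 55 mm wide, 9 mm thick, with a row of four holes; fixed to the table. It is the reference of the whole layout. Origin at the centre of its underside, on the table top. Its x axis runs along its length, towards the robot's left; its y axis runs across it, towards the robot's near side (so 'behind' is its -y).
- gum_jar: Open round glass jar half full of white gum, 51 mm diameter, 65 mm tall, loose, standing upright. Grip it round the body, about 30 mm up. Origin at the centre of its underside, z axis up.
- jar_lid: Loose yellowish round jar lid, 42 mm diameter, 12 mm tall, lying closed side up, its flat top up. Set down on the jar, it simply rests on the jar's rim with its underside about 65 mm above the jar's underside (no screwing or pressing). Origin at the centre of its underside.
- cap_punch: Brass cap punch, a round plug 21 mm diameter (slightly narrower below) and 49 mm tall, loose, standing upright. Origin at the centre of its underside, z axis up.
- cigar: Half-rolled reddish-brown cigar, rigid, 150 mm long, 22 mm thick, loose, lying flat on the table; it does not roll. Origin at the middle of its length, on its underside; its y axis runs along its length, z up. Either end may point either way.
- coffee_cup: Bystander: green coffee cup with a handle, 65 x 91 x 52 mm, at the left rear. Origin at the centre of its underside (handle included). Leave it.
- gum_brush: Bystander: thin brush with an orange wooden handle, 161 mm long, 11 mm thick, lying at the left edge of the work. Origin at the middle of its underside, y along its length. Leave it.
- chaveta: Bystander: crescent leaf knife with a wooden back, 128 x 53 x 11 mm, lying at the right rear. Origin at the middle of its underside, y along its length. Leave it.
- tuck_cutter: Obstacle: grey cast-iron cutter fixed to the table, always within x 0.52 to 0.63, y -0.24 to -0.04, 60 mm tall; its lever stands up to z = 0.205 near x = 0.55, y = -0.17. Origin at its near edge, on the table. Carry things over or in front of it. (From x = 0.72 on, cigar bundles stand 150 mm tall behind the work, from the middle to the right stacked to about 0.4 m.)
Mind the look-alikes: they are no part of the job. There is more than one size of the jar_lid; the job needs the smallest.

How it is judged (in metres and radians):
At the end, for the whole second after the job is handed in: Squared to the gauge, each within 15 mm: cigar 120 mm behind its middle (parallel within 0.17 rad, flat), punch upright 60 mm behind its middle, jar upright 150 mm left of its middle on its long axis; lid level on the jar's rim within 10 mm of centre. All at rest (x of cigar in the frame of ring_gauge between -0.015 and 0.015 m and y of cigar in the frame of ring_gauge between -0.135 and -0.105 m and angle between the y axis of cigar and the x axis of ring_gauge, either way round below 0.17 rad and angle between each of cigar, jar_lid's own z axis and vertical below 0.15 rad and height (world z) of cigar between -0.005 and 0.006 m and linear speed of each of cigar, cap_punch, gum_jar, jar_lid below 0.02 m/s and x of cap_punch in the frame of ring_gauge between -0.015 and 0.015 m and y of cap_punch in the frame of ring_gauge between -0.075 and -0.045 m and angle between each of cap_punch, gum_jar's own z axis and vertical below 0.1 rad and height (world z) of cap_punch between -0.005 and 0.006 m and x of gum_jar in the frame of ring_gauge between 0.135 and 0.165 m and y of gum_jar in the frame of ring_gauge between -0.015 and 0.015 m and height (world z) of gum_jar between -0.005 and 0.006 m and horizontal distance between jar_lid and gum_jar below 0.01 m and z of jar_lid in the frame of gum_jar between 0.05 and 0.075 m); the robot touches nothing.
It fails at once if the gum jar is tipped over (angle between gum_jar's own z axis and vertical above 0.5 rad).
It fails at once if the coffee cup is shifted by more than 20 mm (distance of coffee_cup from where it was at the start of the episode above 0.02 m).
It fails at once if the gum brush is shifted by more than 20 mm (distance of gum_brush from where it was at the start of the episode above 0.02 m).
It fails at once if the leaf knife is shifted by more than 20 mm (distance of chaveta from where it was at the start of the episode above 0.02 m).
It also fails if it takes over 141 s, if anything falls off the work surface, if the arm or the gripper's body presses on something with over 40 N, if the wrist force passes 120 N, or if a joint passes its speed limit or range.

## Working session

There is one attempt and no reset: what is moved stays moved. The work goes in short steps, Python scripts to look and compute and a tool call to move; the robot and the scene stay as the last step left them, time stands still between calls to the robot, and variables do not carry over. Pictures are saved under pics/ and viewed, and the job is handed in when it is done.

Besides the shell and the picture viewer there is one more tool, called after "Call:" by a JSON object that holds its "name" and its "arguments". move_arm: Moves the arm, as the interface text tells. Its arguments: {"type":"object","properties":{"moves":{"type":"array","items":{"type":"array"}},"force":{"type":"number"}},"required":["moves"]}

```bash
mkdir -p pics; python3 - <<'E'
from workcell import status, viewer, env
import cv2
print(status.state())
for n in ("scene","top"):
    f=viewer.grab_frame(n); cv2.imwrite(f"pics/{n}0.png",f[:,:,::-1]); c=viewer.get_calibration(n); print(n,c)
E
```

```text
{'time_s': 0.0, 'qpos': array([-6.49729815e+01,  1.83539500e+01,  8.97042605e+01, -3.04485392e-04,
        7.20426479e+01, -1.14535457e+00]), 'qvel': array([-0.00496955,  0.02963673,  0.04362942,  0.10263938,  0.0609068 ,
       -0.10924797]), 'effort': array([-7.40509277e-04, -4.12469137e+01, -2.31971633e+01,  7.25758960e-02,
        4.57237638e-02, -1.14084510e-04]), 'ee_pos': array([ 253.47760706, -515.7351643 ,  291.41153471]), 'ee_rot': array([-90.98090284,  89.89914111, 115.19156432]), 'force': array([-0.06735594, -0.33350471,  0.44839502]), 'torque': array([0.00360821, 0.03300715, 0.02803622]), 'gripper_width': 91.38290567822577}
scene {'camera_matrix': array([[378.46217662,   0.        , 317.85374042],
       [  0.        , 378.46217662, 197.43274313],
       [  0.        ,   0.        ,   1.        ]]), 'D': array([-0.08203657,  0.        ,  0.        ,  0.        ,  0.        ]), 'eye': array([-144.70368368, -630.85206613,  984.56215599]), 'rotation': array([-135.21674675,   -0.70134539,  -50.0914858 ])}
top {'camera_matrix': array([[436.76266495,   0.        , 316.74542925],
       [  0.        , 436.76266495, 199.23418464],
       [  0.        ,   0.        ,   1.        ]]), 'D': array([-0.02324215,  0.        ,  0.        ,  0.        ,  0.        ]), 'eye': array([ 469.84594044,  -29.04702818, 1392.20716318]), 'rotation': array([-175.4425954 ,   -0.95065589,  -90.06847387])}
```

View pics/scene0.png

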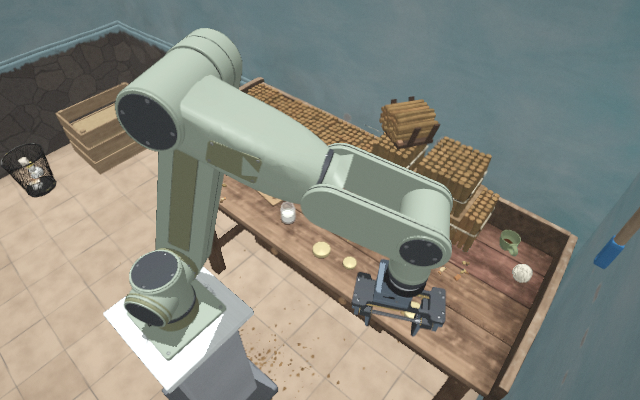

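View pics/top0.png

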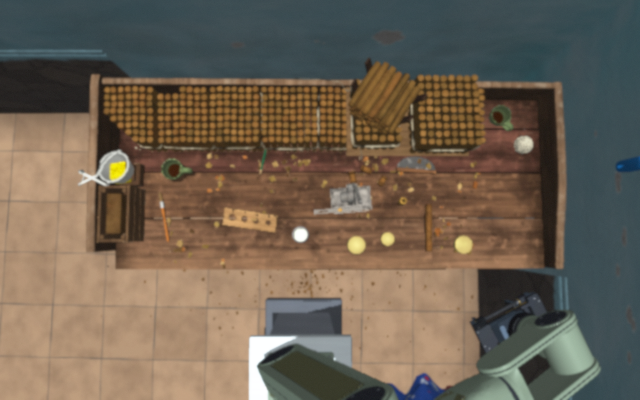

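```bash
cat > h.py <<'E'
from workcell import status, viewer, env
import cv2, numpy as np
from scipy.spatial.transform import Rotation as R
def px2w(cal,uv,z=0.):
    K,D=cal["camera_matrix"],cal["D"]
    p=cv2.undistortPoints(np.array(uv,float).reshape(-1,1,2),K,D).reshape(-1,2)
    d=np.c_[p,np.ones(len(p))]@R.from_euler('xyz',cal["rotation"],degrees=True).as_matrix().T
    e=cal["eye"]; z=np.broadcast_to(z,len(p))
    return e+d*((z-e[2])/d[:,2])[:,None]
def w2px(cal,P):
    Rm=R.from_euler('xyz',cal["rotation"],degrees=True).as_matrix()
    q=(np.array(P,float).reshape(-1,3)-cal["eye"])@Rm
    return cv2.projectPoints(q,np.zeros(3),np.zeros(3),cal["camera_matrix"],cal["D"])[0].reshape(-1,2)
def crop(f,x0,y0,x1,y1,s,name):
    g=f[y0:y1,x0:x1,::-1]; cv2.imwrite(name,cv2.resize(np.ascontiguousarray(g),None,fx=s,fy=s,interpolation=cv2.INTER_CUBIC))
E
python3 - <<'E'
from h import *
f=cv2.imread('pics/top0.png')[:,:,::-1]
crop(f,140,140,330,270,4,'pics/t1.png'); crop(f,300,140,490,270,4,'pics/t2.png')
c=viewer.get_calibration("top")
for p in [(224,215),(250,219),(300,234),(388,239),(429,228),(357,245),(464,244)]: print(p,px2w(c,[p])[0].round())
print(viewer.get_calibration("wrist"))
E
```

```text
(224, 215) [530. 243.   0.]
(250, 219) [518. 160.   0.]
(300, 234) [470.   1.   0.]
(388, 239) [ 454. -279.    0.]
(429, 228) [ 489. -411.    0.]
(357, 245) [ 435. -180.    0.]
(464, 244) [ 437. -523.    0.]
{'camera_matrix': array([[290.0689951 ,   0.        , 319.61084788],
       [  0.        , 290.0689951 , 202.05405879],
       [  0.        ,   0.        ,   1.        ]]), 'D': array([-0.00491081,  0.        ,  0.        ,  0.        ,  0.        ]), 'eye': array([ 325.01968664, -481.18854942,  384.07641306]), 'rotation': array([ 1.63800790e+02,  7.77563580e-02, -6.38901805e+01])}
```

View pics/t1.png

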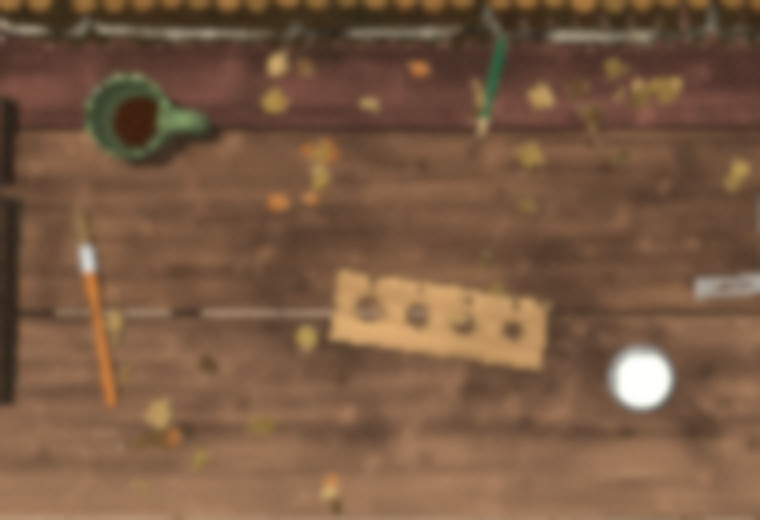

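View pics/t2.png

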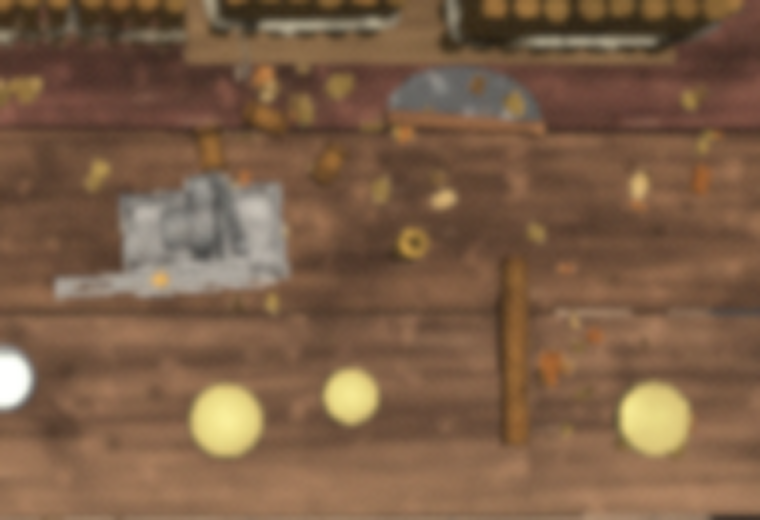

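```bash
cat >> h.py <<'E'
def tool():
    s=status.state(); return s["ee_pos"],R.from_euler('xyz',s["ee_rot"],degrees=True).as_matrix(),s
def plan(target_tcp,yaw=None):
    """yaw: world heading of jaw axis in deg (mod 180); -> shift cm (tool axes), turn rad"""
    p,Rm,s=tool()
    sh=Rm.T@(np.array(target_tcp,float)-p)/10
    y=Rm[:,1]; cur=np.degrees(np.arctan2(y[1],y[0])); t=0
    if yaw is not None:
        d=(yaw-cur+90)%180-90
        t=-np.radians(d)  # tool x is down
    print("at",p.round(1),"jaw",round(cur,1),"shift cm",sh.round(2),"turn",round(t,3),"q6",s["qpos"][5].round(1),"q",s["qpos"].round(0),"w",round(s["gripper_width"],1),"F",s["force"].round(1),"t",round(s["time_s"],1))
E
python3 - <<'E'
from h import *
p,Rm,s=tool(); print(Rm.round(3))
c=viewer.get_calibration("wrist"); print("cam in tool",Rm.T@(c["eye"]-p))
f=viewer.grab_frame("wrist"); cv2.imwrite("pics/w0.png",f[:,:,::-1])
c=viewer.get_calibration("top")
# rough: bundle front edge
for z in(0,150): print(px2w(c,[(250,148),(180,148),(250,140)],z).round())
g=np.array([(341,269),(551,302),(541,369),(331,340)])/4+[140,140]
print("gauge",px2w(c,g,9).round(),px2w(c,g,9).mean(0))
print("jar",px2w(c,[(641/4+140,378/4+140)],35),"lid",px2w(c,[(351/4+300,396/4+140)],12),"punch",px2w(c,[(413/4+300,243/4+140)],49))
print("cigar",px2w(c,[(514/4+300,258/4+140),(515/4+300,445/4+140)],15))
plan([489,-411,200],90)
E
```

```text
[[-0.001  0.441 -0.897]
 [ 0.001 -0.897 -0.441]
 [-1.    -0.002 -0.   ]]
cam in tool [-92.54458972   0.38900377 -79.45991539]
[[746. 163.   0.]
 [746. 388.   0.]
 [773. 163.   0.]]
[[717. 142. 150.]
 [716. 343. 150.]
 [740. 142. 150.]]
gauge [[555. 238.   9.]
 [528.  71.   9.]
 [476.  79.   9.]
 [499. 245.   9.]] [514.28546735 158.08108584   9.        ]
jar [[468.4665834   -0.48271816  35.        ]] lid [[ 453.8709106  -276.24527886   12.        ]] punch [[ 572.22452015 -319.46347455   49.        ]]
cigar [[ 562.86284533 -407.3281142    15.        ]
 [ 415.1265304  -405.04066684   15.        ]]
at [ 253.5 -515.8  291.6] jaw -63.8 shift cm [  9.16   0.99 -25.76] turn 0.457 q6 -1.1 q [-65.  18.  90.  -0.  72.  -1.] w 91.2 F [ 0.1 -1.1 -0.5] t 0.1
```

View pics/w0.png

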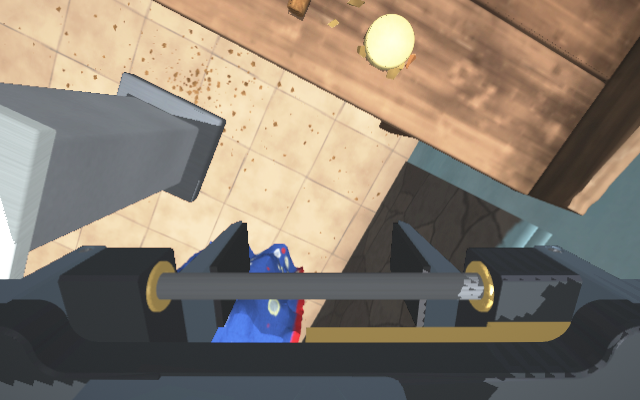

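```bash
python3 - <<'E'
from h import *
c=viewer.get_calibration("wrist"); print(px2w(c,[(320,200),(320,20),(20,20)]))
plan([400,-390,290],-90)
E
```

```text
[[ 227.50356511 -529.14136394    0.        ]
 [ 423.73527709 -432.87686218    0.        ]
 [ 269.61499014 -115.87157387    0.        ]]
at [ 253.5 -515.8  291.6] jaw -63.8 shift cm [  0.17  -4.83 -18.7 ] turn 0.457 q6 -1.1 q [-65.  18.  90.  -0.  72.  -1.] w 91.2 F [ 0.1 -1.1 -0.5] t 0.1
```

Call:
{"name": "move_arm", "arguments": {"moves": [[[0.2, -1.2, -4.7], 0.12, 1], [[0.2, -2.4, -9.4], 0.24, 1], [[0.2, -3.6, -14.0], 0.36, 1], [[0.2, -4.8, -18.7], 0.457, 1], [[0.2, -4.8, -18.7], 0.457, 1], [[0.2, -4.8, -18.7], 0.457, 1], [[0.2, -4.8, -18.7], 0.457, 1]]}}

```text
time_s: 1.02
ee_pos: [399.4, -391.2, 290.1]
ee_rot: [16.0, 90.0, -164.1]
force: [-0.0, -0.1, 0.5]
gripper_width: 91.4
```

```bash
python3 - <<'E'
from h import *
plan([400,-390,290],-90)
c=viewer.get_calibration("wrist")
f=viewer.grab_frame("wrist"); cv2.imwrite("pics/w1.png",f[:,:,::-1])
print(w2px(c,[[489,-406,22],[572,-319,49],[454,-276,12]]))
E
```

```text
at [ 399.4 -391.2  290.1] jaw -90.1 shift cm [ 0.01 -0.12 -0.06] turn -0.001 q6 44.5 q [-46.  17.  92.  -0.  71.  45.] w 91.4 F [-0.  -0.1  0.5] t 1.0
[[331.7495894  108.93139917]
 [248.04175856  22.87919652]
 [227.35101766 138.79372385]]
```

View pics/w1.png

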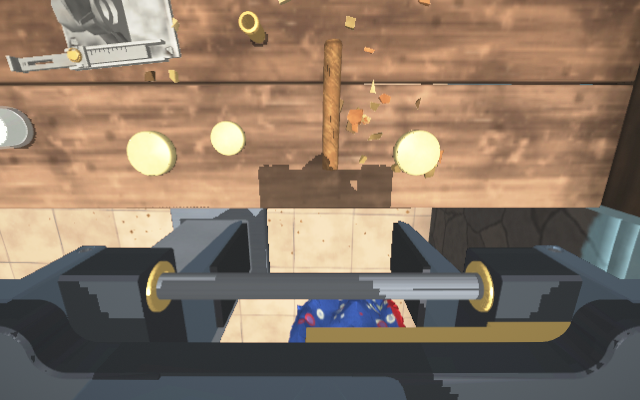

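```bash
python3 - <<'E'
from h import *
f=cv2.imread('pics/w1.png')[:,:,::-1]
crop(f,200,0,360,180,4,'pics/w1c.png')
E
```

```text
(no output)
```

View pics/w1c.png

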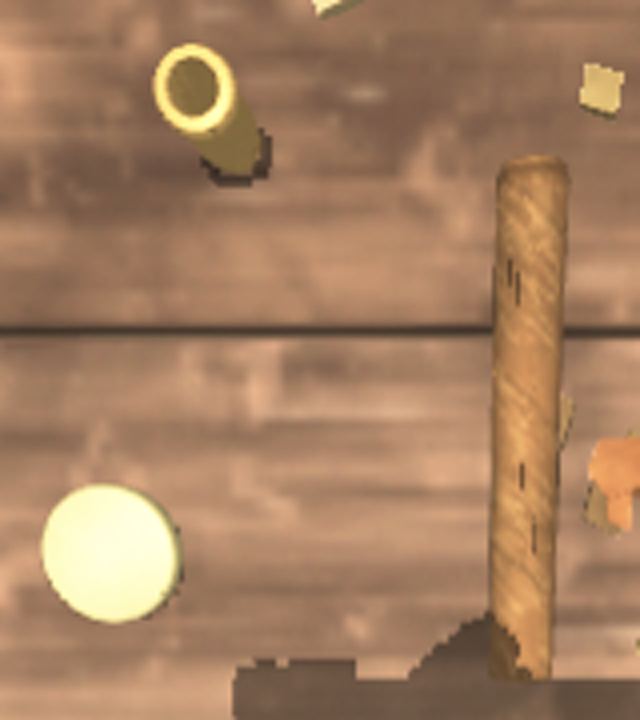

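```bash
python3 - <<'E'
from h import *
c=viewer.get_calibration("wrist")
q=lambda *a:[(x/4+200,y/4) for x,y in a]
print("cigar",px2w(c,q((533,163),(531,250),(522,600),(520,675)),11).round(1))
print("punch",px2w(c,q((195,88)),49).round(1),"lid",px2w(c,q((110,552)),12).round(1))
plan([489,-406,83],-90)
E
```

```text
cigar [[ 564.1 -407.6   11. ]
 [ 541.2 -407.2   11. ]
 [ 439.7 -405.4   11. ]
 [ 415.7 -404.9   11. ]]
punch [[ 572.8 -319.9   49. ]] lid [[ 455.  -276.3   12. ]]
at [ 399.4 -391.3  290.2] jaw -90.1 shift cm [20.72  1.45 -8.97] turn -0.002 q6 44.5 q [-46.  17.  92.  -0.  71.  45.] w 91.0 F [ 0.8 -0.5 -0.7] t 1.1
```

Call:
{"name": "move_arm", "arguments": {"force": 20, "moves": [[[0, 0.8, -4.5], 0.016, 1], [[2, 1.5, -9.06], 0.016, 1], [[7, 1.5, -9.06], 0.016, 1], [[12, 1.5, -9.06], 0.016, 1], [[16, 1.5, -9.06], 0.016, 1], [[19, 1.5, -9.06], 0.016, 1], [[20.5, 1.5, -9.06], 0.016, 1], [[20.9, 1.5, -9.06], 0.016, 1], [[20.9, 1.5, -9.06], 0.016, 1], [[20.9, 1.5, -9.06], 0.016, -1], [[20.9, 1.5, -9.06], 0.016, -1], [[20.9, 1.5, -9.06], 0.016, -1], [[20.9, 1.5, -9.06], 0.016, -1], [[20.9, 1.5, -9.06], 0.016, -1], [[20.9, 1.5, -9.06], 0.016, -1], [[20.9, 1.5, -9.06], 0.016, -1]]}}

```text
time_s: 3.08
ee_pos: [490.9, -405.5, 81.2]
ee_rot: [37.8, 90.0, -143.1]
force: [0.2, 0.5, -0.2]
gripper_width: 24.1
```

```bash
python3 - <<'E'
from h import *
plan([490,-406,300],-90)
E
```

```text
at [ 490.9 -405.5   81.2] jaw -90.9 shift cm [-21.88   0.05   0.09] turn -0.016 q6 50.3 q [-41.  35.  96.  -0.  50.  50.] w 24.1 F [ 0.2  0.5 -0.2] t 3.1
```

```bash
python3 - <<'E'
from h import *
plan([440,270,310],-90)
E
```

```text
at [ 490.9 -405.5   81.2] jaw -90.9 shift cm [-22.88 -67.46   6.18] turn -0.016 q6 50.3 q [-41.  35.  96.  -0.  50.  50.] w 24.1 F [ 0.2  0.5 -0.2] t 3.1
```

Call:
{"name": "move_arm", "arguments": {"moves": [[[0, 0, 0], 0, -1], [[-1, 0, 0], 0, -1], [[-4, 0, 0], 0, -1], [[-8, 0, 0], 0, -1], [[-12, 0, 0], 0, -1], [[-16, 0, 0], 0, -1], [[-20, 0, 0], 0, -1], [[-22.9, 0, 0], 0, -1], [[-22.9, 0, 0], 0, -1], [[-22.9, 0, 0], 0, -1]]}}

```text
time_s: 4.32
ee_pos: [490.4, -405.1, 309.2]
ee_rot: [-38.5, 89.9, 140.6]
force: [-0.0, -0.0, -1.5]
gripper_width: 21.3
```

Lifted (−1.5 N, width 21.3). Carry across.

Call:
{"name": "move_arm", "arguments": {"moves": [[[0, -3, 1], 0, -1], [[0, -7, 2], 0, -1], [[0, -12, 3], 0, -1], [[0, -17, 4], 0, -1], [[0, -22, 5], 0, -1], [[0, -27, 6], 0, -1], [[0, -32, 6.2], 0, -1], [[0, -37, 6.2], 0, -1], [[0, -42, 6.2], 0, -1], [[0, -47, 6.2], 0, -1], [[0, -52, 6.2], 0, -1], [[0, -57, 6.2], 0, -1], [[0, -62, 6.2], 0, -1], [[0, -65.5, 6.2], 0, -1], [[0, -67.5, 6.2], 0, -1], [[0, -67.5, 6.2], 0, -1], [[0, -67.5, 6.2], 0, -1], [[0, -67.5, 6.2], 0, -1]]}}

```text
time_s: 6.58
ee_pos: [439.9, 269.2, 310.3]
ee_rot: [86.1, 90.0, -94.9]
force: [-0.1, 0.0, -0.5]
gripper_width: 21.4
```

```bash
python3 - <<'E'
from h import *
plan([440,270,310],-90)
c=viewer.get_calibration("wrist")
f=viewer.grab_frame("wrist"); cv2.imwrite("pics/w2.png",f[:,:,::-1])
print(w2px(c,[[555,238,9],[528,71,9],[476,79,9],[499,245,9]]))
E
```

```text
at [439.9 269.2 310.3] jaw -91.0 shift cm [ 0.03 -0.08 -0.01] turn -0.018 q6 121.2 q [ 30.  12.  95.  -0.  72. 121.] w 21.4 F [-0.1  0.  -0.5] t 6.6
[[342.25955736  88.26818534]
 [471.16806414 108.10357401]
 [460.36688558 148.80917917]
 [336.85551173 133.57458112]]
```

View pics/w2.png

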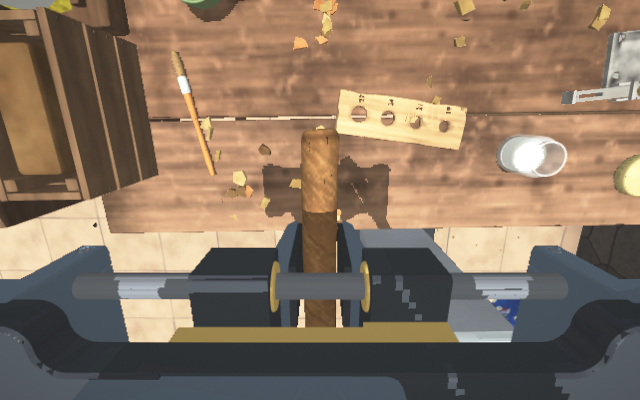

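```bash
python3 - <<'E'
from h import *
f=cv2.imread('pics/w2.png')[:,:,::-1]
crop(f,320,75,480,165,5,'pics/w2c.png')
E
```

```text
(no output)
```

View pics/w2c.png

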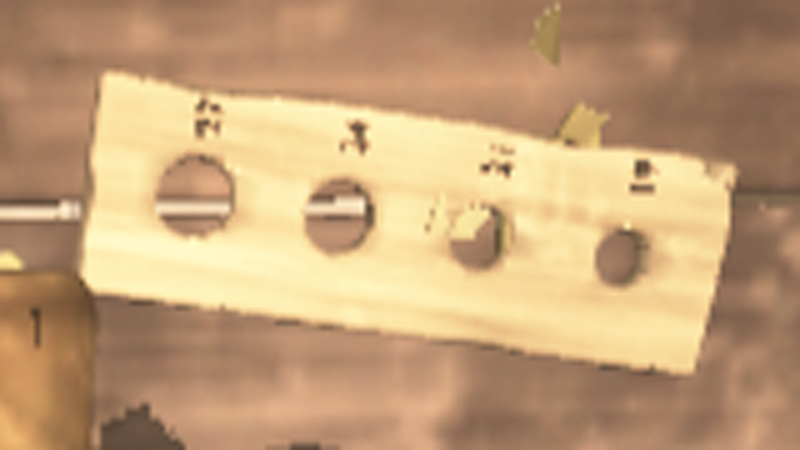

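```bash
python3 - <<'E'
from h import *
c=viewer.get_calibration("wrist")
P=px2w(c,[(x/5+320,y/5+75) for x,y in((103,72),(736,166),(692,373),(82,288))],9)
print(P.round(1),P.mean(0).round(1))
L=(P[0]+P[3]-P[1]-P[2])/2; print("len",np.linalg.norm(L),np.degrees(np.arctan2(L[1],L[0])))
W=(P[0]+P[1]-P[2]-P[3])/2; print("wid",np.linalg.norm(W),np.degrees(np.arctan2(W[1],W[0])))
print("jar rim/gum",px2w(c,[(530,157)],65),px2w(c,[(530,157)],35))
E
```

```text
[[553.8 240.3   9. ]
 [528.1  76.3   9. ]
 [475.1  81.7   9. ]
 [500.4 245.8   9. ]] [514.3 161.    9. ]
len 166.01259985560756 81.16563395597417
wid 53.48876278918219 -5.842137447614941
jar rim/gum [[471.36403558  23.59802213  65.        ]] [[467.09427856   1.92135119  35.        ]]
```

```bash
python3 - <<'E'
from h import *
plan([608.3,145.8,200],-8.4)
E
```

```text
at [439.9 269.3 310.4] jaw -91.0 shift cm [ 11.04  12.05 -17.05] turn -1.442 q6 121.2 q [ 30.  12.  95.  -0.  72. 121.] w 21.6 F [ 0.5 -0.  -0.4] t 6.6
```

Call:
{"name": "move_arm", "arguments": {"moves": [[[0, 1, -1.5], -0.15, -1], [[0, 2.5, -3.5], -0.31, -1], [[0, 4, -5.5], -0.48, -1], [[0, 5.5, -8], -0.65, -1], [[0, 7.5, -10.5], -0.82, -1], [[0, 9, -13], -0.99, -1], [[0, 10.5, -15], -1.16, -1], [[2, 12, -17], -1.33, -1], [[5, 12.05, -17.05], -1.442, -1], [[9, 12.05, -17.05], -1.442, -1], [[11, 12.05, -17.05], -1.442, -1], [[11, 12.05, -17.05], -1.442, -1], [[11, 12.05, -17.05], -1.442, -1]]}}

```text
time_s: 8.25
ee_pos: [609.0, 146.9, 201.5]
ee_rot: [107.3, 89.9, 8.9]
force: [0.3, -0.1, 0.9]
gripper_width: 21.4
```

```bash
python3 - <<'E'
from h import *
plan([608.3,145.8,82],-8.4)
E
```

```text
at [609.  146.9 201.5] jaw -8.3 shift cm [11.95 -0.08  0.13] turn 0.001 q6 20.9 q [13. 27. 90. -0. 63. 21.] w 21.4 F [ 0.3 -0.1  0.9] t 8.2
```

Call:
{"name": "move_arm", "arguments": {"moves": [[[3, -0.1, 0.1], 0, -1], [[6, -0.1, 0.1], 0, -1], [[8.5, -0.1, 0.1], 0, -1], [[10.5, -0.1, 0.1], 0, -1], [[11.5, -0.1, 0.1], 0, -1], [[11.95, -0.1, 0.1], 0, -1], [[11.95, -0.1, 0.1], 0, -1], [[11.95, -0.1, 0.1], 0, -1], [[11.95, -0.1, 0.1], 0, 0.0], [[11.95, -0.1, 0.1], 0, 0.0], [[11.95, -0.1, 0.1], 0, 0.0], [[11.95, -0.1, 0.1], 0, 0.0], [[11.95, -0.1, 0.1], 0, 0.0], [[9, -0.1, 0.1], 0, 0], [[5, -0.1, 0.1], 0, 0], [[0, -0.1, 0.1], 0, 0], [[0, -0.1, 0.1], 0, 0]]}}

```text
time_s: 10.38
ee_pos: [609.3, 146.8, 204.9]
ee_rot: [110.5, 89.4, 12.1]
force: [0.7, 0.4, -0.6]
gripper_width: 45.6
```

```bash
python3 - <<'E'
from h import *
plan([530,156,200],81.6)
f=viewer.grab_frame("top"); crop(f,140,120,330,270,4,'pics/t3.png')
E
```

```text
at [609.3 146.8 204.9] jaw -8.3 shift cm [ 0.42 -7.99  0.24] turn -1.569 q6 20.8 q [12. 26. 90. -0. 63. 21.] w 45.6 F [ 0.7  0.4 -0.6] t 10.4
```

View pics/t3.png

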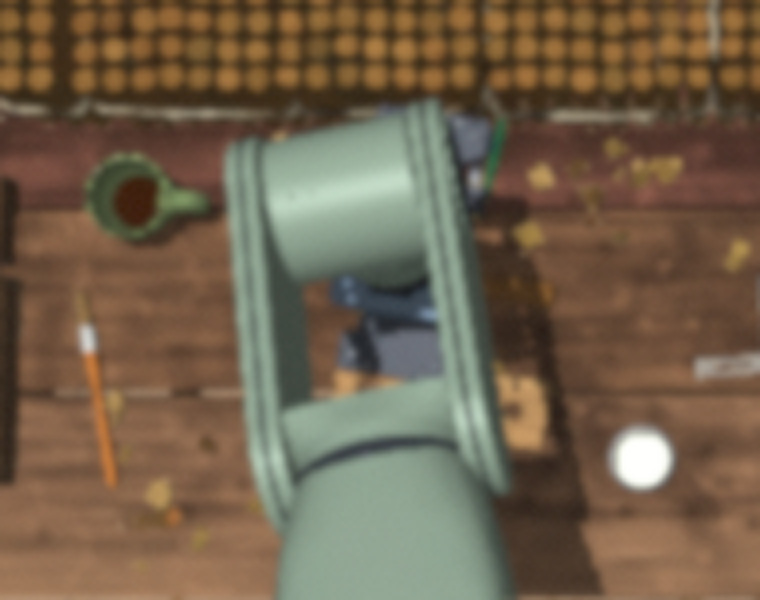

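```bash
python3 - <<'E'
from h import *
plan([563.8,152.4,205],81.6)
E
```

```text
at [608.  146.5 202.2] jaw -8.3 shift cm [-0.3  -4.45  0.05] turn -1.569 q6 20.8 q [12. 26. 90. -0. 63. 21.] w 45.8 F [ 0.3  0.2 -0.4] t 10.4
```

Call:
{"name": "move_arm", "arguments": {"moves": [[[0, -2, 0.1], -0.18, 1], [[0, -4, 0.1], -0.36, 1], [[0, -4.6, 0.1], -0.54, 1], [[0, -4.6, 0.1], -0.72, 1], [[0, -4.6, 0.1], -0.9, 1], [[0, -4.6, 0.1], -1.08, 1], [[0, -4.6, 0.1], -1.26, 1], [[0, -4.6, 0.1], -1.44, 1], [[0, -4.6, 0.1], -1.57, 1], [[0, -4.6, 0.1], -1.57, 1], [[0, -4.6, 0.1], -1.57, 1]]}}

```text
time_s: 11.8
ee_pos: [561.1, 151.9, 199.3]
ee_rot: [-154.5, 89.9, -163.0]
force: [-0.1, 0.0, -0.1]
gripper_width: 90.9
```

```bash
python3 - <<'E'
from h import *
plan([563.8,152.4,81.5],81.6)
E
```

```text
at [561.1 151.9 199.3] jaw 81.5 shift cm [11.78  0.1   0.27] turn -0.001 q6 -67.5 q [ 14.  23.  97.  -0.  60. -68.] w 90.9 F [-0.1  0.  -0.1] t 11.8
```

Call:
{"name": "move_arm", "arguments": {"moves": [[[4, 0.1, 0.2], 0, 1], [[8, 0.1, 0.2], 0, 1], [[10.5, 0.1, 0.2], 0, 1], [[11.7, 0.1, 0.2], 0, 1], [[11.7, 0.1, 0.8], 0, 1], [[11.7, 0.1, 1.4], 0, 1], [[11.7, 0.1, 1.9], 0, 1], [[11.7, 0.1, 2.3], 0, 1], [[11.7, 0.1, 2.7], 0, 1], [[11.7, 0.1, 3.1], 0, 1], [[11.7, 0.1, 3.5], 0, 1], [[11.7, 0.1, 3.9], 0, 1], [[11.7, 0.1, 4.2], 0, 1], [[11.7, 0.1, 4.4], 0, 1], [[11.7, 0.1, 4.4], 0, 1]]}}

```text
time_s: 13.68
ee_pos: [605.4, 146.5, 83.2]
ee_rot: [-8.7, 90.0, -17.1]
force: [0.1, 0.1, -0.1]
gripper_width: 91.2
```

```bash
python3 - <<'E'
from h import *
plan([606,146,81.5],81.6)
E
```

```text
at [605.4 146.5  83.2] jaw 81.6 shift cm [ 0.17 -0.04  0.06] turn 0.001 q6 -69.1 q [ 13.  33.  98.  -0.  49. -69.] w 91.2 F [ 0.1  0.1 -0.1] t 13.7
```

Call:
{"name": "move_arm", "arguments": {"moves": [[[0, 0, -1], 0, 1], [[-3, 0, -2], 0, 1], [[-8, 0, -3], 0, 1], [[-14, -2, -4], 0.17, 1], [[-19, -5, -5], 0.34, 1], [[-22, -10, -6.4], 0.51, 1], [[-22, -15, -6.4], 0.68, 1], [[-22, -20, -6.4], 0.85, 1], [[-22, -25, -6.4], 1.02, 1], [[-22, -30, -6.4], 1.19, 1], [[-22, -35, -6.4], 1.36, 1], [[-22, -40, -6.4], 1.53, 1], [[-22, -45, -6.4], 1.7, 1], [[-22, -48, -6.4], 1.87, 1], [[-22, -49, -6.4], 2.04, 1], [[-22, -49, -6.4], 2.21, 1], [[-22, -49, -6.4], 2.21, 1], [[-22, -49, -6.4], 2.21, 1]]}}

```text
time_s: 15.92
ee_pos: [470.5, -328.4, 303.2]
ee_rot: [-71.2, 90.0, 154.0]
force: [-0.8, 0.1, -0.9]
gripper_width: 91.2
```

```bash
python3 - <<'E'
from h import *
plan([572.5,-319.7,180],-45)
f=viewer.grab_frame("top"); crop(f,140,120,330,270,4,'pics/t4.png')
f=viewer.grab_frame("wrist"); cv2.imwrite("pics/w4.png",f[:,:,::-1])
print(w2px(viewer.get_calibration("wrist"),[[572.5,-319.7,49]]))
E
```

```text
at [ 470.5 -328.4  303.2] jaw -44.8 shift cm [12.32  6.62 -7.81] turn 0.003 q6 8.8 q [-36.  18.  89.  -0.  73.   9.] w 91.2 F [-0.8  0.1 -0.9] t 15.9
[[376.4507647  118.81988243]]
```

View pics/t4.png

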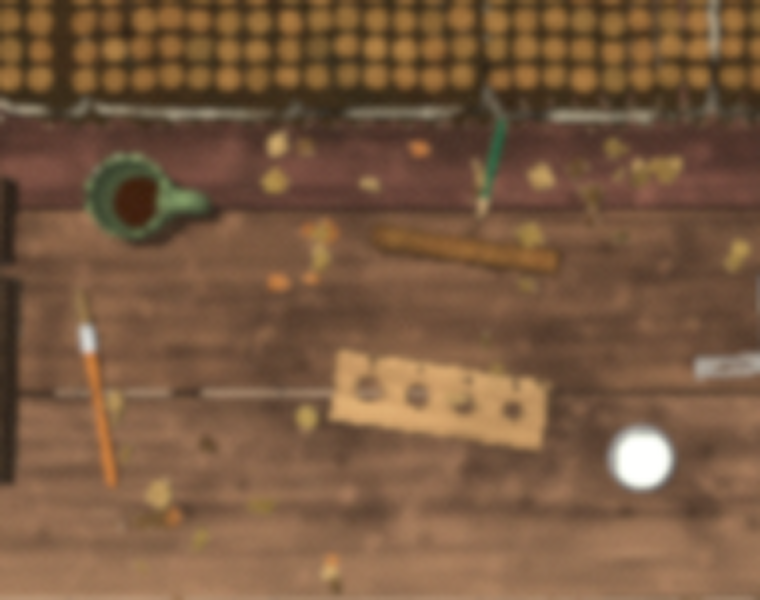

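View pics/w4.png

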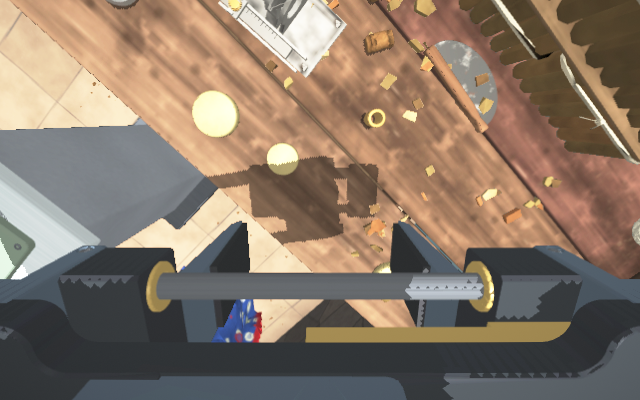

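```bash
python3 - <<'E'
from h import *
c=viewer.get_calibration("top")
q=lambda *a:[(x/4+140-0.375,y/4+120-.375) for x,y in a]
P=px2w(c,q((374,235),(556,261)),15); m=P.mean(0); d=P[0]-P[1]
G=px2w(c,q((341,349),(551,381),(541,449),(331,420)),9);g=G.mean(0)
L=(G[0]+G[3]-G[1]-G[2]); L/=np.linalg.norm(L); print(g,np.degrees(np.arctan2(L[1],L[0])))
print(m,np.degrees(np.arctan2(d[1],d[0])),np.linalg.norm(d))
for cc in (g,np.array([514.3,159.7,9])): 
  v=(m-cc)[:2]; u=np.array([.146,.989]); print("along",v@u,"behind",v@np.array([.989,-.146]))
plan([572.5,-319.7,180],-45)
E
```

```text
[515.66807791 159.27833957   9.        ] 81.72278390147832
[635.55399664 140.78664523  15.        ] 81.84962406011759 145.65164831968252
along -0.7849415657651869 behind 121.26696100457686
along -1.0022243539051783 behind 122.68155247583655
at [ 470.7 -328.5  303.3] jaw -44.9 shift cm [12.33  6.6  -7.81] turn 0.002 q6 8.8 q [-36.  18.  89.  -0.  73.   9.] w 91.5 F [0.  0.3 0.2] t 16.0
```

Call:
{"name": "move_arm", "arguments": {"force": 20, "moves": [[[1, 2, -2.5], 0, 1], [[3, 4.5, -5.5], 0, 1], [[7, 6.6, -7.8], 0, 1], [[12, 6.6, -7.8], 0, 1], [[16, 6.6, -7.8], 0, 1], [[19, 6.6, -7.8], 0, 1], [[21, 6.6, -7.8], 0, 1], [[21.4, 6.6, -7.8], 0, 1], [[21.4, 6.6, -7.8], 0, 1]]}}

```text
time_s: 17.15
ee_pos: [572.9, -320.5, 89.7]
ee_rot: [101.9, 90.0, -33.1]
force: [0.2, -0.4, 1.0]
gripper_width: 91.2
```

```bash
python3 - <<'E'
from h import *
plan([572.5,-319.7,88],-45)
E
```

```text
at [ 572.9 -320.5   89.7] jaw -44.9 shift cm [ 0.17 -0.08 -0.03] turn 0.001 q6 14.7 q [-30.  35.  93.  -0.  52.  15.] w 91.2 F [ 0.2 -0.4  1. ] t 17.1
```

Call:
{"name": "move_arm", "arguments": {"moves": [[[0, 0, 0], 0, -1], [[0, 0, 0], 0, -1], [[0, 0, 0], 0, -1], [[0, 0, 0], 0, -1], [[0, 0, 0], 0, -1], [[0, 0, 0], 0, -1], [[0, 0, 0], 0, -1], [[0, 0, 0], 0, -1], [[0, 0, 0], 0, -1]]}}

```text
time_s: 18.27
ee_pos: [572.5, -320.4, 89.2]
ee_rot: [25.6, 90.0, -109.4]
force: [0.1, 0.3, -0.0]
gripper_width: 19.8
```

```bash
python3 - <<'E'
from h import *
plan([450,-300,300],-45)
E
```

```text
at [ 572.5 -320.4   89.2] jaw -45.0 shift cm [-21.08 -10.11   7.22] turn 0.0 q6 14.7 q [-30.  35.  93.  -0.  52.  15.] w 19.8 F [ 0.1  0.3 -0. ] t 18.3
```

Call:
{"name": "move_arm", "arguments": {"moves": [[[-2, 0, 0], 0, -1], [[-6, 0, 0], 0, -1], [[-11, 0, 0], 0, -1], [[-16, -2, 0.6], 0, -1], [[-20, -6, 1.9], 0, -1], [[-22, -10, 3.2], 0, -1], [[-22, -14.3, 4.4], -0.15, -1], [[-22, -17.8, 0.9], -0.32, -1], [[-22, -21.3, -2.6], -0.49, -1], [[-22, -24.8, -6.1], -0.66, -1], [[-22, -28.4, -9.7], -0.83, -1], [[-22, -31.9, -13.2], -1.0, -1], [[-22, -35.5, -16.8], -1.17, -1], [[-22, -39, -20.3], -1.34, -1], [[-22, -42.5, -23.9], -1.51, -1], [[-22, -42.5, -23.9], -1.68, -1], [[-22, -40.5, -26], -1.85, -1], [[-22, -37.5, -29], -2.02, -1], [[-22, -34, -32.2], -2.2, -1], [[-22, -33.2, -33.4], -2.21, -1]]}}

```text
time_s: 20.78
ee_pos: [575.7, 150.2, 308.5]
ee_rot: [-95.6, 90.0, -104.0]
force: [-0.6, 0.7, -1.1]
gripper_width: 19.6
```

Call:
{"name": "move_arm", "arguments": {"moves": [[[0, 0, 0], 0, -1], [[0, 0, 0], 0, -1]]}}

```text
time_s: 21.02
ee_pos: [572.5, 150.6, 309.3]
ee_rot: [-162.4, 89.9, -170.8]
force: [0.6, -0.8, -0.0]
gripper_width: 19.7
```

```bash
python3 - <<'E'
from h import *
plan([574.5,150.7,90],81.7)
E
```

```text
at [572.5 150.6 309.3] jaw 81.6 shift cm [21.93  0.05  0.22] turn -0.001 q6 -68.0 q [ 14.  19.  86.   0.  75. -68.] w 19.7 F [ 0.6 -0.8 -0. ] t 21.0
```

Call:
{"name": "move_arm", "arguments": {"moves": [[[5, 0, 0.2], 0, -1], [[10, 0, 0.2], 0, -1], [[15, 0, 0.2], 0, -1], [[18.5, 0, 0.2], 0, -1], [[20.5, 0, 0.2], 0, -1], [[21.5, 0, 0.2], 0, -1], [[21.9, 0, 0.2], 0, -1], [[21.95, 0, 0.2], 0, -1], [[21.95, 0, 0.2], 0, -1]]}}

```text
time_s: 22.15
ee_pos: [576.1, 150.3, 90.6]
ee_rot: [18.8, 89.9, 10.5]
force: [-0.1, -0.5, -0.6]
gripper_width: 19.2
```

```bash
python3 - <<'E'
from h import *
plan([574.5,150.7,89.5],81.7)
E
```

```text
at [576.1 150.3  90.6] jaw 81.6 shift cm [ 0.11  0.01 -0.17] turn -0.001 q6 -68.1 q [ 14.  31. 102.  -0.  47. -68.] w 19.2 F [-0.1 -0.5 -0.6] t 22.1
```

Call:
{"name": "move_arm", "arguments": {"moves": [[[0.1, 0, -0.1], 0, -1], [[0.1, 0, -0.1], 0, -1], [[0.1, 0, -0.1], 0, 0], [[0.1, 0, -0.1], 0, 0], [[0.1, 0, -0.1], 0, 0], [[0.1, 0, -0.1], 0, 0], [[0.1, 0, -0.1], 0, 0], [[-2, 0, -0.1], 0, 0], [[-5, 0, -0.1], 0, 0], [[-9, 0, -0.1], 0, 0], [[-13, 0, -0.1], 0, 0], [[-17, -1, -2], 0.1, 1], [[-20, -4, -4], 0.27, 1], [[-20, -8, -6], 0.44, 1], [[-20, -12, -8], 0.61, 1], [[-20, -16, -10], 0.78, 1], [[-20, -18, -10], 0.95, 1], [[-20, -18, -10], 1.12, 1], [[-20, -18, -10], 1.29, 1], [[-20, -18, -10], 1.46, 1]]}}

```text
time_s: 24.65
ee_pos: [450.5, -13.5, 289.8]
ee_rot: [63.1, 90.0, -29.3]
force: [-0.0, 0.3, -1.4]
gripper_width: 91.3
```

```bash
python3 - <<'E'
from h import *
plan([468,0,90],-8.4)
f=viewer.grab_frame("wrist"); cv2.imwrite("pics/w5.png",f[:,:,::-1])
print(w2px(viewer.get_calibration("wrist"),[[574.5,150.7,49],[574.5,150.7,0],[468,0,65]]))
E
```

```text
at [450.5 -13.5 289.8] jaw -2.3 shift cm [19.98  1.69 -1.42] turn 0.106 q6 -0.8 q [ -3.   7. 105.  -0.  68.  -1.] w 91.3 F [-0.   0.3 -1.4] t 24.6
[[433.27098118  25.28050008]
 [417.65316283  37.9534996 ]
 [334.2427745  178.27328226]]
```

View pics/w5.png

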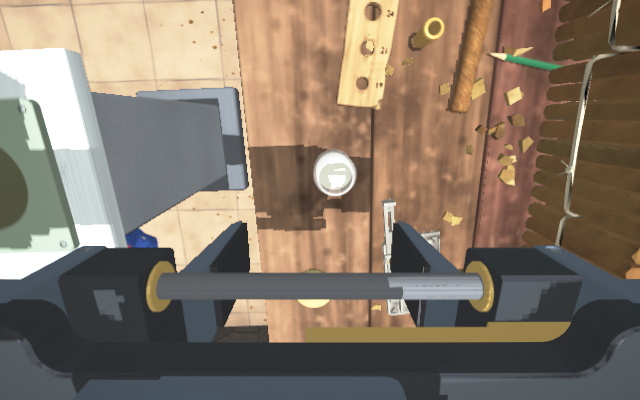

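```bash
python3 - <<'E'
from h import *
f=cv2.imread('pics/w5.png')[:,:,::-1]
crop(f,295,130,375,220,6,'pics/w5c.png'); crop(f,330,0,500,110,4,'pics/w5d.png')
E
```

```text
(no output)
```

View pics/w5c.png

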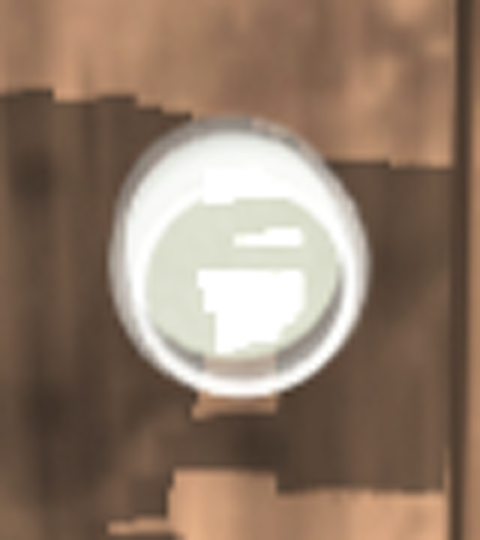

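View pics/w5d.png

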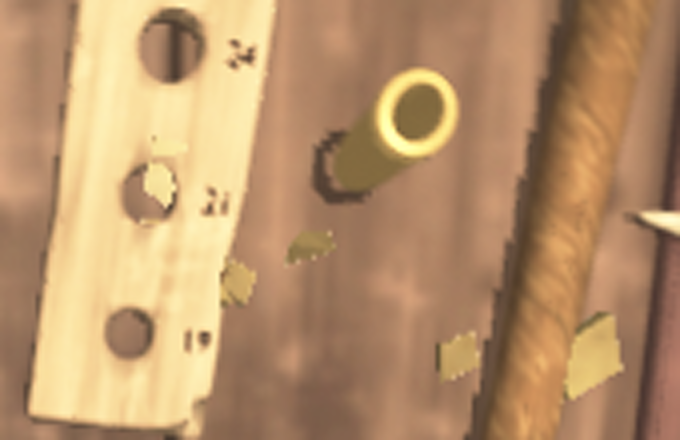

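```bash
python3 - <<'E'
from h import *
c=viewer.get_calibration("wrist")
print("jar",px2w(c,[(335.8,175)],65),"punch",px2w(c,[(417/4+330,113/4)],49))
plan([468.3,0,90],-8.4)
E
```

```text
jar [[469.84173905   3.61414051  65.        ]] punch [[575.66654577 147.95400914  49.        ]]
at [450.5 -13.4 289.8] jaw -2.5 shift cm [19.98  1.71 -1.42] turn 0.102 q6 -0.6 q [ -3.   7. 105.  -0.  68.  -1.] w 91.3 F [-0.  -0.3  0.3] t 24.7
```

Call:
{"name": "move_arm", "arguments": {"force": 20, "moves": [[[0, 0.8, -0.8], -0.13, 1], [[2, 1.75, -1.57], -0.26, 1], [[5, 1.75, -1.57], -0.393, 1], [[9, 1.75, -1.57], -0.393, 1], [[13, 1.75, -1.57], -0.393, 1], [[16, 1.75, -1.57], -0.393, 1], [[18.5, 1.75, -1.57], -0.393, 1], [[19.7, 1.75, -1.57], -0.393, 1], [[20, 1.75, -1.57], -0.393, 1], [[20, 1.75, -1.57], -0.393, 1]]}}

```text
time_s: 25.95
ee_pos: [469.2, 1.7, 90.3]
ee_rot: [64.2, 89.9, -5.2]
force: [-0.4, -0.2, -0.2]
gripper_width: 91.4
```

```bash
python3 - <<'E'
from h import *
plan([469,1.5,90],20)
E
```

```text
at [469.2   1.7  90.3] jaw 20.5 shift cm [ 0.03 -0.03  0.02] turn 0.009 q6 -21.7 q [ -1.  22. 119.  -0.  39. -22.] w 91.4 F [-0.4 -0.2 -0.2] t 25.9
```

Call:
{"name": "move_arm", "arguments": {"moves": [[[0, 0, 0], 0, -1], [[0, 0, 0], 0, -1], [[0, 0, 0], 0, -1], [[0, 0, 0], 0, -1], [[0, 0, 0], 0, -1], [[0, 0, 0], 0, -1], [[0, 0, 0], 0, -1]]}}

```text
time_s: 26.82
ee_pos: [468.7, 1.7, 89.8]
ee_rot: [-67.5, 90.0, -136.9]
force: [-1.0, -0.0, 1.7]
gripper_width: 50.3
```

```bash
python3 - <<'E'
from h import *
plan([536.8,307.9,160],-8.3)
E
```

```text
at [468.7   1.7  89.8] jaw 20.5 shift cm [ -7.02  17.11 -26.29] turn 0.503 q6 -21.7 q [ -1.  22. 119.  -0.  39. -22.] w 50.3 F [-1.  -0.   1.7] t 26.8
```

Call:
{"name": "move_arm", "arguments": {"moves": [[[-1, 0, 0], 0, -1], [[-3, 0, 0], 0, -1], [[-6, 0, 0], 0, -1], [[-9, 0.7, -1], 0.03, -1], [[-11, 2, -3], 0.06, -1], [[-11, 3.6, -5.5], 0.1, -1], [[-11, 5.5, -8.5], 0.15, -1], [[-11, 7.4, -11.5], 0.2, -1], [[-11, 9.4, -14.5], 0.25, -1], [[-11, 11.4, -17.5], 0.3, -1], [[-11, 13.3, -20.5], 0.35, -1], [[-11, 15, -23], 0.4, -1], [[-11, 16.2, -24.8], 0.45, -1], [[-11, 16.9, -25.9], 0.5, -1], [[-11, 17.1, -26.3], 0.503, -1], [[-11, 17.1, -26.3], 0.503, -1], [[-11, 17.1, -26.3], 0.503, -1]]}}

```text
time_s: 28.95
ee_pos: [536.5, 307.4, 199.8]
ee_rot: [-18.3, 90.0, -116.6]
force: [0.2, 0.1, -1.2]
gripper_width: 50.8
```

```bash
python3 - <<'E'
from h import *
plan([536.8,307.9,90.5],-8.3)
E
```

```text
at [536.5 307.4 199.8] jaw -8.3 shift cm [10.93  0.02 -0.06] turn -0.0 q6 37.1 q [29. 26. 91. -0. 63. 37.] w 50.8 F [ 0.2  0.1 -1.2] t 28.9
```

Call:
{"name": "move_arm", "arguments": {"moves": [[[2, 0, 0], 0, -1], [[4.5, 0, 0], 0, -1], [[7, 0, 0], 0, -1], [[9, 0, 0], 0, -1], [[10.2, 0, 0], 0, -1], [[10.7, 0, 0], 0, -1], [[10.93, 0, 0], 0, -1], [[10.95, 0, 0], 0, -1], [[10.95, 0, 0], 0, -1]]}}

```text
time_s: 30.08
ee_pos: [537.0, 308.1, 90.8]
ee_rot: [123.6, 89.9, 25.3]
force: [0.6, 0.2, -1.1]
gripper_width: 50.6
```

```bash
python3 - <<'E'
from h import *
plan([536.8,307.9,90.0],-8.3)
E
```

```text
at [537.  308.1  90.8] jaw -8.3 shift cm [ 0.08 -0.01  0.03] turn -0.0 q6 37.1 q [29. 33. 98. -0. 49. 37.] w 50.6 F [ 0.6  0.2 -1.1] t 30.1
```

Call:
{"name": "move_arm", "arguments": {"moves": [[[0.1, 0, 0], 0, -1], [[0.1, 0, 0], 0, 0.6], [[0.1, 0, 0], 0, 0.6], [[0.1, 0, 0], 0, 0.6], [[0.1, 0, 0], 0, 0.6], [[0.1, 0, 0], 0, 0.6], [[-2, 0, 0], 0, 0.6], [[-6, 0, 0], 0, 0.6], [[-11, 0, 0], 0, 0.6], [[-16, 0, 0], 0, 0.6], [[-20, 0, 2], 0, 0.6], [[-20, 0, 6], 0, 0.6], [[-20, 0, 11], 0, 0.6], [[-20, 0, 16], 0, 0.6], [[-20, 0, 22], 0, 0.6], [[-20, 0, 28], 0, 0.6], [[-20, 0.1, 34], 0, 0.6], [[-20, 0.1, 40], 0, 0.6], [[-20, 0.2, 45], 0, 0.6], [[-20, 0.2, 50], 0, 0.6]]}}

```text
time_s: 32.58
ee_pos: [465.9, -188.7, 290.4]
ee_rot: [86.4, 90.0, -12.0]
force: [0.9, 0.0, 0.8]
gripper_width: 73.0
```

Call:
{"name": "move_arm", "arguments": {"moves": [[[0, 0, 4], 0, 0.6], [[0, 0, 7.5], 0, 0.6], [[0, 0, 9], 0, 0.6], [[0, 0, 9], 0, 0.6], [[0, 0, 9], 0, 0.6]]}}

```text
time_s: 33.2
ee_pos: [453.5, -275.0, 290.2]
ee_rot: [-162.5, 90.0, 99.2]
force: [0.0, -0.3, -0.4]
gripper_width: 73.0
```

```bash
python3 - <<'E'
from h import *
plan([454.5,-276.3,80.5],-8.3)
f=viewer.grab_frame("top"); cv2.imwrite("pics/t6.png",f[:,:,::-1]); crop(f,140,120,330,270,4,'pics/t6c.png')
f=viewer.grab_frame("wrist"); cv2.imwrite("pics/w6.png",f[:,:,::-1])
print(w2px(viewer.get_calibration("wrist"),[[454.5,-276.3,12]]))
E
```

```text
at [ 453.5 -275.   290.2] jaw -8.3 shift cm [20.97  0.12  0.13] turn 0.001 q6 -24.2 q [-32.  14.  96.   0.  70. -24.] w 73.0 F [ 0.  -0.3 -0.4] t 33.2
[[319.97444236 181.74760714]]
```

View pics/t6c.png

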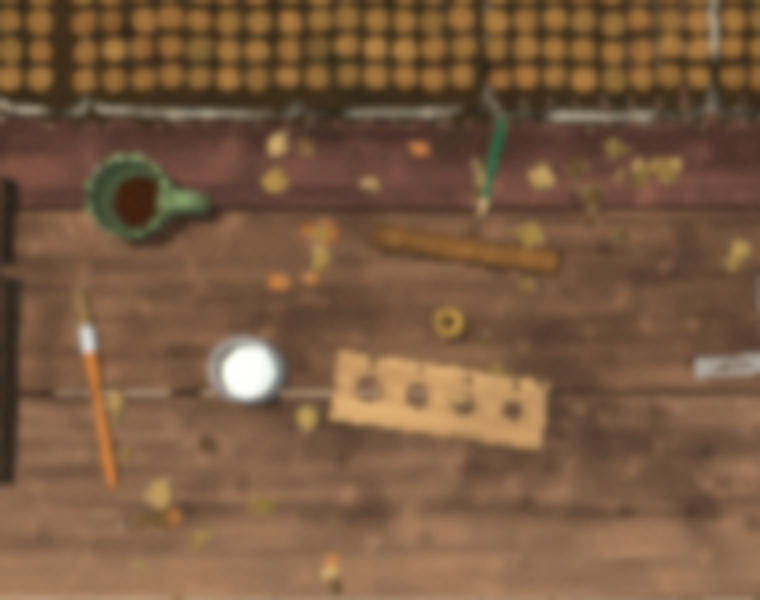

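View pics/w6.png

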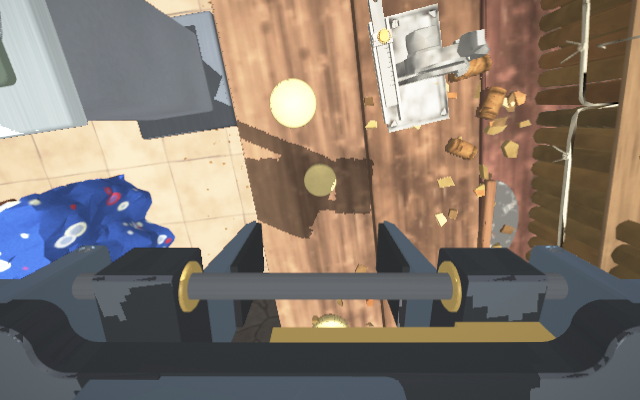

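Call:
{"name": "move_arm", "arguments": {"force": 15, "moves": [[[4, 0.1, 0.1], 0, 0.6], [[9, 0.1, 0.1], 0, 0.6], [[14, 0.1, 0.1], 0, 0.6], [[18, 0.1, 0.1], 0, 0.6], [[20, 0.1, 0.1], 0, 0.6], [[20.8, 0.1, 0.1], 0, 0.6], [[20.9, 0.1, 0.1], 0, 0.6], [[20.9, 0.1, 0.1], 0, 0.6]]}}

```text
time_s: 34.3
ee_pos: [454.9, -277.4, 82.2]
ee_rot: [64.9, 89.9, -33.4]
force: [-0.4, 0.3, -0.8]
gripper_width: 72.9
```

```bash
python3 - <<'E'
from h import *
plan([454.5,-276.3,80.5],-8.3)
E
```

```text
at [ 454.9 -277.4   82.2] jaw -8.3 shift cm [ 0.17 -0.06 -0.1 ] turn 0.0 q6 -24.3 q [-33.  27. 111.  -0.  42. -24.] w 72.9 F [-0.4  0.3 -0.8] t 34.3
```

Call:
{"name": "move_arm", "arguments": {"moves": [[[0, 0, 0], 0, -1], [[0, 0, 0], 0, -1], [[0, 0, 0], 0, -1], [[0, 0, 0], 0, -1], [[0, 0, 0], 0, -1], [[0, 0, 0], 0, -1]]}}

```text
time_s: 35.05
ee_pos: [454.3, -277.3, 81.4]
ee_rot: [51.0, 90.0, -47.3]
force: [0.3, -0.0, 2.6]
gripper_width: 40.5
```

```bash
python3 - <<'E'
from h import *
plan([454.5,-276.3,290],-8.3)
E
```

```text
at [ 454.3 -277.3   81.4] jaw -8.3 shift cm [-2.086e+01  1.000e-02 -1.000e-01] turn -0.0 q6 -24.3 q [-33.  27. 111.  -0.  42. -24.] w 40.5 F [ 0.3 -0.   2.6] t 35.0
```

Call:
{"name": "move_arm", "arguments": {"moves": [[[-1, 0, 0], 0, -1], [[-4, 0, 0], 0, -1], [[-9, 0, 0], 0, -1], [[-14, 0, 0], 0, -1], [[-18, 0, -1], 0, -1], [[-20.8, 0, -4], 0, -1], [[-20.8, 0, -8], 0, -1], [[-20.8, 0, -13], 0, -1], [[-20.8, -0.2, -18], 0, -1], [[-20.8, -0.4, -23], 0, -1], [[-20.8, -0.6, -28], 0, -1], [[-20.8, -0.8, -33], 0, -1], [[-20.8, -1, -38], 0, -1], [[-20.8, -1.2, -43], 0, -1], [[-20.8, -1.4, -47], 0, -1], [[-20.8, -1.4, -50], 0, -1], [[-20.8, -1.4, -51], 0, -1], [[-20.8, -1.4, -51], 0, -1], [[-20.8, -1.4, -51], 0, -1]]}}

```text
time_s: 37.42
ee_pos: [514.0, 228.3, 289.3]
ee_rot: [-5.7, 90.0, -104.1]
force: [0.1, -0.9, 1.0]
gripper_width: 40.5
```

```bash
python3 - <<'E'
from h import *
plan([537,308,160],-8.3)
f=viewer.grab_frame("wrist"); cv2.imwrite("pics/w7.png",f[:,:,::-1])
u=w2px(viewer.get_calibration("wrist"),[[537,308,65],[537,308,0]]);print(u)
x,y=u[0].astype(int); x0,y0=max(0,x-60),max(0,y-60); print(x0,y0); crop(f,x0,y0,x0+120,y0+110,5,'pics/w7c.png')
E
```

```text
at [514.  228.3 289.3] jaw -8.4 shift cm [12.93  1.12 -8.23] turn -0.001 q6 31.2 q [23. 17. 92. -0. 71. 31.] w 40.5 F [ 0.1 -0.9  1. ] t 37.4
[[329.64890397 114.35656154]
 [327.92140922 114.90409215]]
269 54
```

View pics/w7.png

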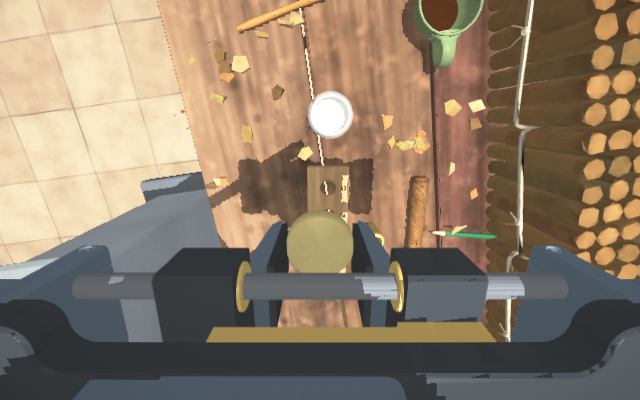

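View pics/w7c.png

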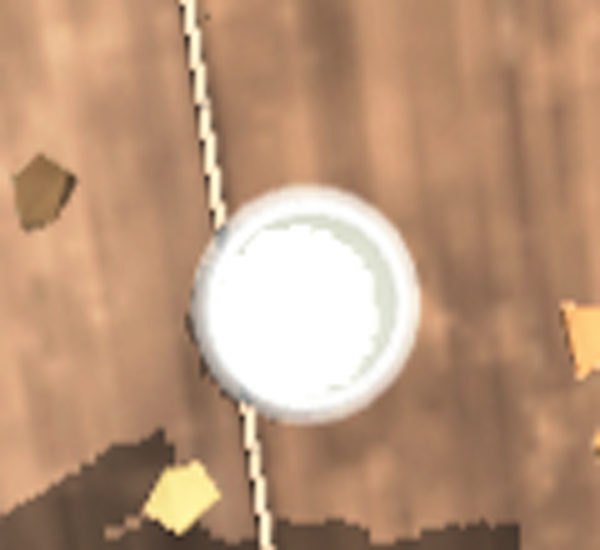

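```bash
python3 - <<'E'
from h import *
c=viewer.get_calibration("wrist")
j=px2w(c,[(330.3,114.8)],65); print(j)
# lid in hand: top disc approx centre
print("lid in hand", px2w(c,[(320.5,241)],289.3-81.4+12))
plan([j[0][0],j[0][1]-1,165],-8.3)
E
```

```text
[[537.61303338 307.45953939  65.        ]]
lid in hand [[516.09015305 235.29293518 219.9       ]]
at [514.  228.3 289.4] jaw -8.4 shift cm [12.43  1.2  -8.09] turn -0.001 q6 31.2 q [23. 17. 92. -0. 71. 31.] w 40.0 F [-0.4 -0.9 -0.6] t 37.5
```

```bash
python3 - <<'E'
from h import *
c=viewer.get_calibration("wrist")
f=cv2.imread('pics/w7.png')
b=np.array([-.144*-1,.9895])  # camera dir (heading 81.7)
for off,col in((1,(0,0,255)),(6,(255,0,0))):
  cx,cy=514+b[0]*off,228.3+b[1]*off
  for z in (220,208):
    t=np.linspace(0,2*np.pi,60); P=np.c_[cx+21*np.cos(t),cy+21*np.sin(t),np.full(60,z)]
    cv2.polylines(f,[w2px(c,P).round().astype(int)],True,col if z==220 else tuple(int(v*.5) for v in col),1)
cv2.imwrite('pics/w7d.png',cv2.resize(f[190:330,240:400],None,fx=4,fy=4,interpolation=cv2.INTER_NEAREST))
E
```

```text
(no output)
```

View pics/w7d.png

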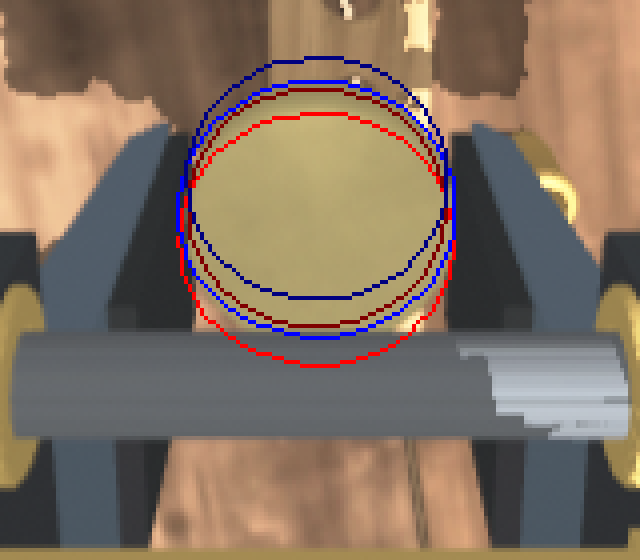

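Call:
{"name": "move_arm", "arguments": {"moves": [[[0, 0.4, -2], 0, -1], [[0, 0.8, -5], 0, -1], [[0, 1.2, -7], 0, -1], [[2, 1.2, -7.9], 0, -1], [[6, 1.2, -7.9], 0, -1], [[10, 1.2, -7.9], 0, -1], [[12.5, 1.2, -7.9], 0, -1], [[13.4, 1.2, -7.9], 0, -1], [[13.4, 1.2, -7.9], 0, -1], [[13.4, 1.2, -7.9], 0, -1]]}}

```text
time_s: 38.72
ee_pos: [538.2, 306.4, 156.6]
ee_rot: [125.2, 89.8, 26.9]
force: [0.7, -0.2, -1.1]
gripper_width: 40.3
```

```bash
python3 - <<'E'
from h import *
plan([537.2,304.5,147],-8.4)
f=viewer.grab_frame("wrist"); crop(f,220,150,420,300,4,'pics/w8.png')
f=viewer.grab_frame("scene"); cv2.imwrite("pics/s8.png",f[:,:,::-1])
E
```

```text
at [538.2 306.4 156.6] jaw -8.3 shift cm [ 0.96 -0.07  0.2 ] turn 0.002 q6 36.9 q [29. 28. 94. -0. 57. 37.] w 40.3 F [ 0.7 -0.2 -1.1] t 38.7
```

View pics/w8.png

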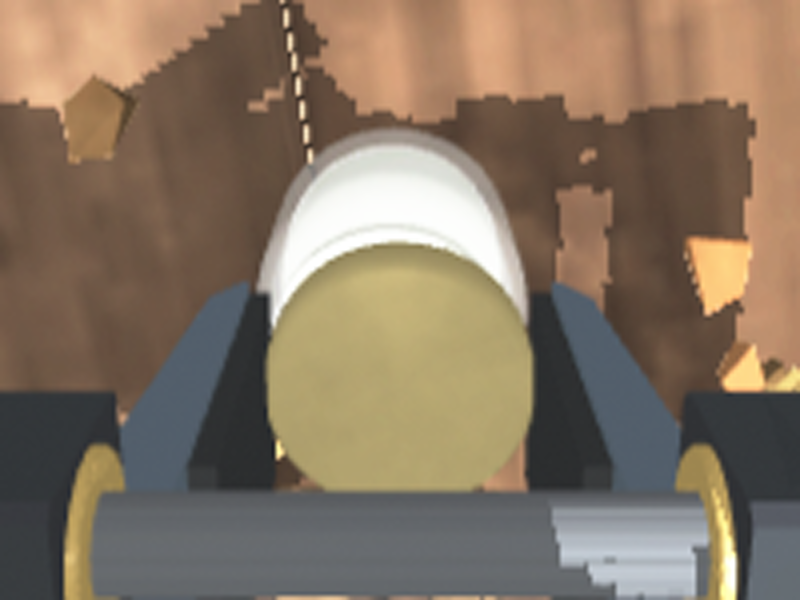

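```bash
python3 - <<'E'
from h import *
c=viewer.get_calibration("wrist"); p,Rm,s=tool(); print(p)
b=np.array([.144,.9895])
f=cv2.imread('pics/w8.png')
def ring(cx,cy,r,z,col):
    t=np.linspace(0,2*np.pi,80); P=np.c_[cx+r*np.cos(t),cy+r*np.sin(t),np.full(80,z)]
    cv2.polylines(f,[((w2px(c,P)-[220,150]+.5)*4-.5).round().astype(int)],True,col,1)
ring(537.6,307.5,22.5,65,(0,255,0))
for off,col in((1,(0,0,255)),(5,(255,0,0))): ring(p[0]+b[0]*off,p[1]+b[1]*off,21,p[2]-81.4+12,col)
cv2.imwrite('pics/w8d.png',f)
E
```

```text
[537.99801113 306.18467867 156.54683527]
```

View pics/w8d.png

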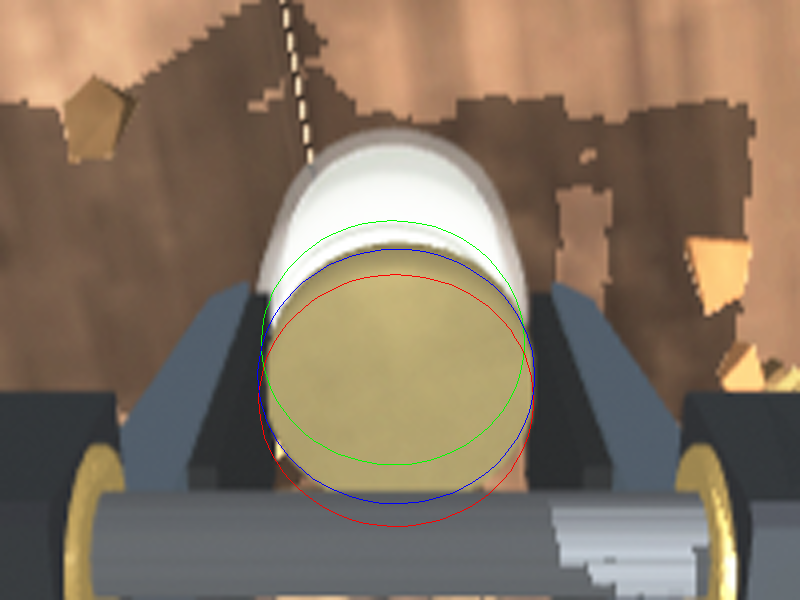

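Call:
{"name": "move_arm", "arguments": {"moves": [[[0, -0.06, 0.28], 0, -1], [[0.4, -0.06, 0.28], 0, -1], [[0.7, -0.06, 0.28], 0, -1], [[0.85, -0.06, 0.28], 0, -1], [[0.95, -0.06, 0.28], 0, -1], [[0.95, -0.06, 0.28], 0, -1]]}}

```text
time_s: 39.58
ee_pos: [536.3, 303.2, 146.2]
ee_rot: [34.6, 90.0, -63.7]
force: [-1.1, -0.7, 3.9]
gripper_width: 40.5
```

```bash
python3 - <<'E'
from h import *
plan([537,303.5,146.5],-8.4)
f=viewer.grab_frame("wrist"); crop(f,220,150,420,300,4,'pics/w9.png')
E
```

```text
at [536.3 303.2 146.2] jaw -8.3 shift cm [-0.03  0.06 -0.04] turn 0.002 q6 36.7 q [28. 29. 95. -0. 56. 37.] w 40.5 F [-1.1 -0.7  3.9] t 39.6
```

View pics/w9.png

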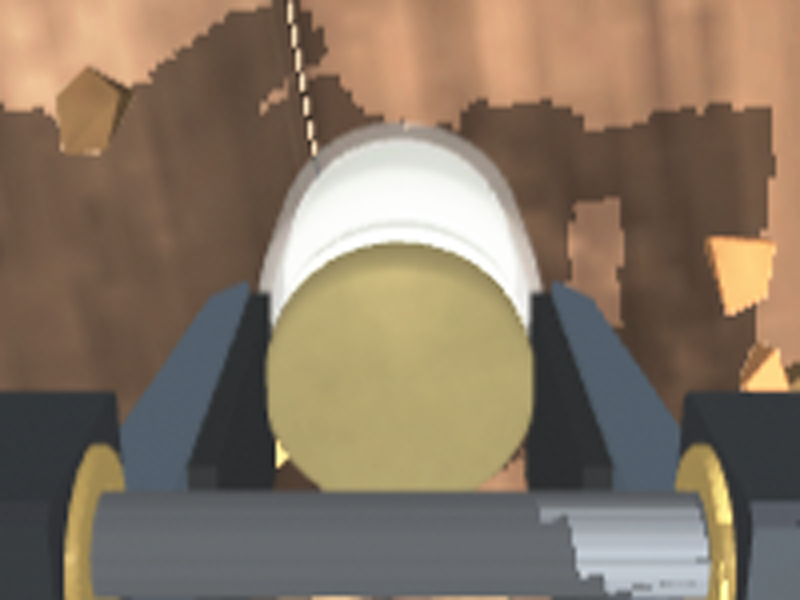

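```bash
python3 - <<'E'
from h import *
c=viewer.get_calibration("wrist"); p,Rm,s=tool(); print(p)
b=np.array([.144,.9895])
f=cv2.imread('pics/w9.png')
def ring(cx,cy,r,z,col):
    t=np.linspace(0,2*np.pi,80); P=np.c_[cx+r*np.cos(t),cy+r*np.sin(t),np.full(80,z)]
    cv2.polylines(f,[((w2px(c,P)-[220,150]+.5)*4-.5).round().astype(int)],True,col,1)
ring(537.6,307.5,22.5,65,(0,255,0))
ring(537.6,307.5,25.5,0,(0,255,255))
ring(537.6,307.5,21,77,(0,0,255)); ring(537.6,307.5,21,65,(255,0,0))
cv2.imwrite('pics/w9d.png',f)
E
```

```text
[536.3505343  303.14124591 146.18767612]
```

View pics/w9d.png

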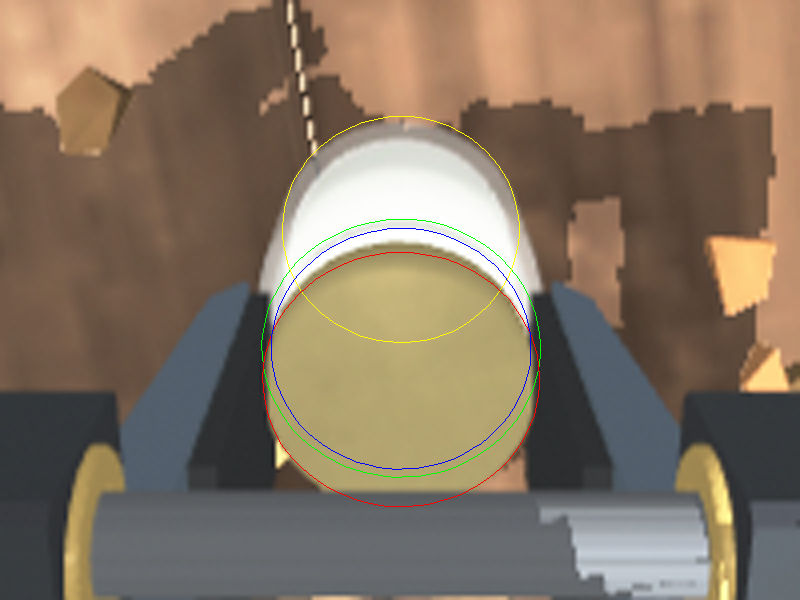

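Call:
{"name": "move_arm", "arguments": {"moves": [[[-0.03, 0, 0], 0, -0.02], [[-0.03, 0, 0], 0, 0.1], [[-0.03, 0, 0], 0, 0.4], [[-0.03, 0, 0], 0, 0.4], [[-0.03, 0, 0], 0, 0.4], [[-1, 0, 0], 0, 0.4], [[-4, 0, 0], 0, 0.4], [[-8, 0, 0], 0, 0.4], [[-12, 0, 2], 0, 0.4], [[-14, 0, 6], 0, 0.4], [[-14, 0, 8], 0, 0.4], [[-14, 0, 8], 0, 0.4], [[-14, 0, 8], 0, 0.4]]}}

```text
time_s: 41.25
ee_pos: [524.7, 224.6, 284.6]
ee_rot: [-78.6, 89.9, -176.9]
force: [-0.4, 1.2, -0.5]
gripper_width: 64.0
```

```bash
python3 - <<'E'
from h import *
plan([537,230,290],-8.4)
f=viewer.grab_frame("wrist"); cv2.imwrite("pics/w10.png",f[:,:,::-1])
c=viewer.get_calibration("wrist"); x,y=w2px(c,[[537.6,307.5,70]])[0].astype(int); x0,y0=max(0,x-60),max(0,y-60)
crop(f,x0,y0,x0+120,y0+110,5,'pics/w10c.png')
g=cv2.imread('pics/w10c.png')
def ring(cx,cy,r,z,col):
    t=np.linspace(0,2*np.pi,80); P=np.c_[cx+r*np.cos(t),cy+r*np.sin(t),np.full(80,z)]
    cv2.polylines(g,[((w2px(c,P)-[x0,y0]+.5)*5-.5).round().astype(int)],True,col,1)
ring(537.6,307.5,21,77,(0,0,255)); ring(537.6,307.5,25.5,30,(255,0,0))
cv2.imwrite('pics/w10d.png',g)
E
```

```text
at [524.7 224.6 284.6] jaw -8.3 shift cm [-0.55  1.14 -0.71] turn 0.002 q6 30.3 q [22. 18. 91.  0. 71. 30.] w 64.0 F [-0.4  1.2 -0.5] t 41.2
```

View pics/w10d.png

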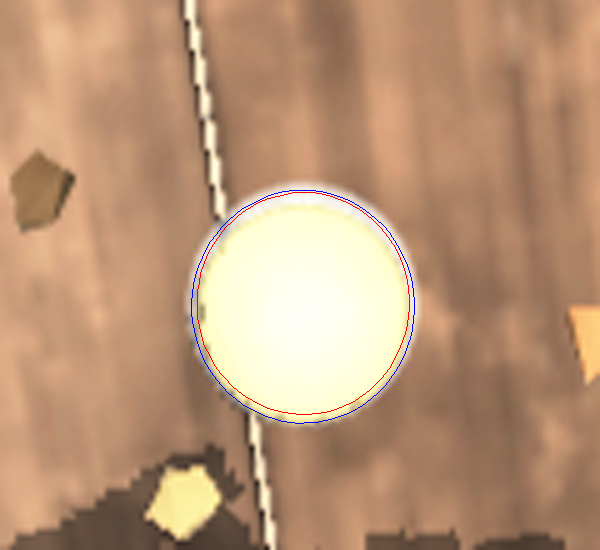

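View pics/w10.png

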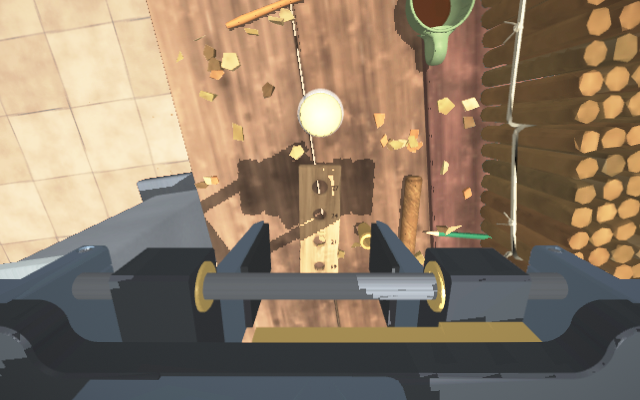

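Call:
{"name": "move_arm", "arguments": {"moves": [[[-1, 0, 3], 0, 0.4], [[-2, 0, 8], 0, 0.4], [[-2, 0, 14], 0, 0.4], [[-2, 0, 20], 0, 0.4], [[-2, 0, 26], 0, 0.4], [[-2, 0, 32], 0, 0.4], [[-2, 0, 38], 0, 0.4], [[-2, 0, 42], 0, 0.4], [[-2, 0, 44], 0, 0.4], [[-2, 0, 44], 0, 0.4], [[-2, 0, 44], 0, 0.4], [[-2, 0, 44], 0, 0.4]]}}

```text
time_s: 42.8
ee_pos: [461.6, -210.2, 305.6]
ee_rot: [-145.9, 90.0, 115.9]
force: [0.7, 0.1, -0.3]
gripper_width: 63.7
```

```bash
python3 - <<'E'
from h import *
p,_,s=tool(); print(p,s["force"],s["time_s"])
f=viewer.grab_frame("top"); crop(f,140,120,330,270,4,'pics/t9.png')
f=viewer.grab_frame("scene"); crop(f,300,180,600,400,2.5,'pics/s9.png')
E
```

```text
[ 461.61629356 -210.21955437  305.60551548] [ 0.72376908  0.05048154 -0.28792219] 42.8
```

View pics/t9.png

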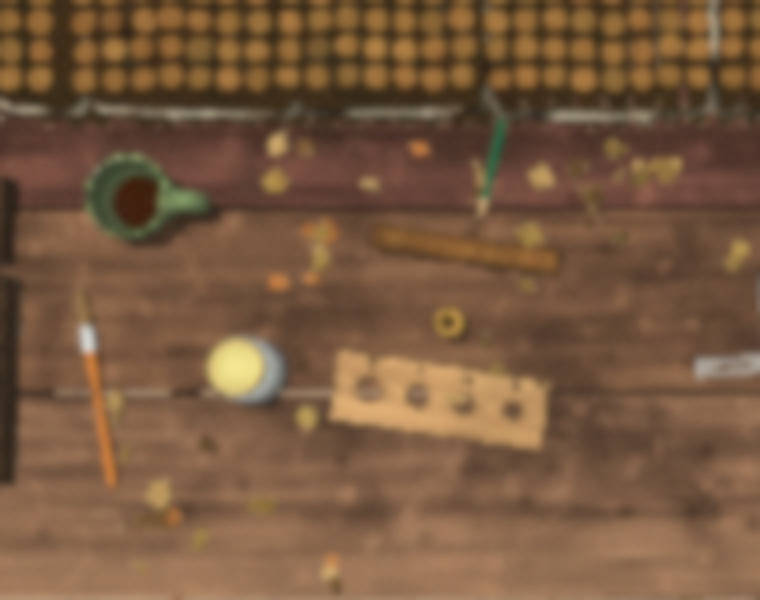

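View pics/s9.png

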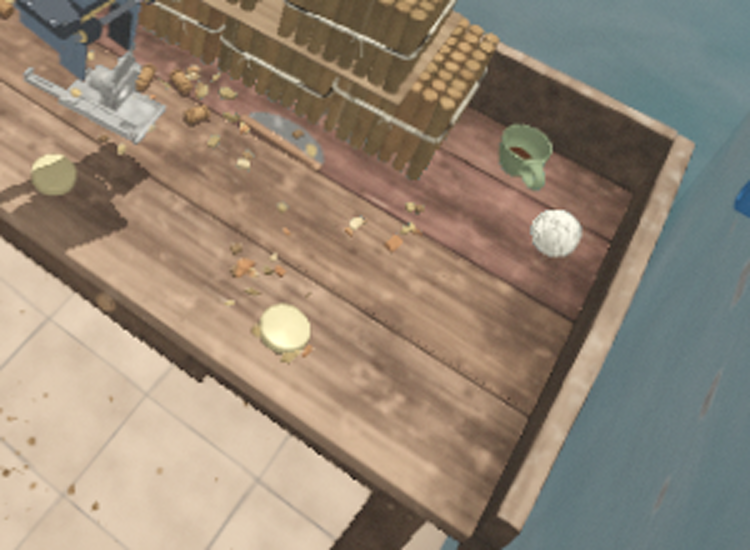

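```bash
python3 - <<'E'
from h import *
c=viewer.get_calibration("top")
q=lambda *a:[(x/4+140-0.375,y/4+120-.375) for x,y in a]
L=px2w(c,q((236,367)),77)[0]; P=px2w(c,q((449,322)),49)[0]; C=px2w(c,q((374,235),(556,261)),15).mean(0)
g=np.array([515,159.5]);u=np.array([.1455,.9894]);b=np.array([.9894,-.1455])
for n,v in(("lid",L),("punch",P),("cigar",C),("jar rim(wrist)",np.array([537.6,307.5]))): d=v[:2]-g; print(n,v.round(1),"along",(d@u).round(1),"behind",(d@b).round(1))
f=viewer.grab_frame("scene"); crop(f,140,150,400,300,3,'pics/s10.png')
E
```

```text
lid [538.  304.2  77. ] along 146.5 behind 1.7
punch [574.1 148.3  49. ] along -2.5 behind 60.1
cigar [635.6 140.8  15. ] along -1.0 behind 122.0
jar rim(wrist) [537.6 307.5] along 149.7 behind 0.8
```

View pics/s10.png

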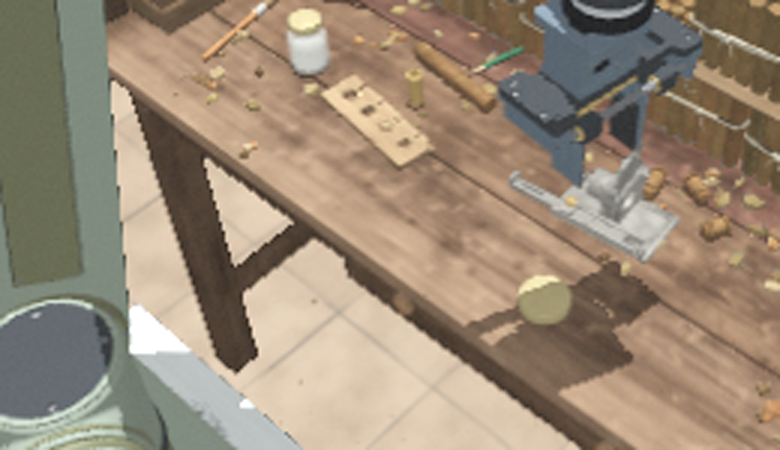

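All is in place: the lid sits level on the jar, the punch and jar stand upright, and the cigar lies flat. I'm handing the job in.

```bash
python3 -c "
from workcell import env; print(env.job_done())"
```

```text
the job is handed in; nothing more can be done
None
```

The layout is done and was handed in at about 43 s of the 141 s allowed; no verdict was reported. I laid the cigar short of its spot and pushed it the rest of the way, to keep the gripper clear of the bundles. The punch, the jar and then the smallest lid were set straight into place.

Last camera checks, in gauge axes:

| Item | Along the gauge | Behind its middle | Target (along / behind) | Other |
|---|---|---|---|---|
| Cigar | −1 mm | 122 mm | 0 / 120 mm | parallel within 0.5°, flat |
| Punch | −2.5 mm | 60 mm | 0 / 60 mm | upright |
| Jar | 150 mm | 1 mm | 150 / 0 mm | upright |
| Lid | – | – | on the jar's centre | about 2–3 mm off centre, looks level |

- **Bystanders:** the cup and brush look unmoved in the top view. I did not measure the leaf knife's position, but nothing came near it.
- **Disagreements:** the wrist and top views differed by about 1–4 mm on the jar, the lid and the gauge centre, well inside the tolerances. The lid seemed 3–5 mm off centre in the gripper, so I corrected for that before letting it go.

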